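# Set out the sauce bottles on the tasting stand

## Robot

A 6-joint arm with a two-finger parallel gripper is mounted at the origin on the work surface. World frame = base frame: x ahead of the robot, y to its left, z up, the work surface at z = 0. Lengths are in mm, angles in rad, forces in N, time in s.
With the tool pointing down it reaches from about 325 to 875 mm from the base axis. Payload 4.4 kg.
Tool frame: the origin (TCP) lies midway between the tips of the shut fingers; the grasp point (between the pads) lies 19 mm behind it; z points along the fingers, y is the line along which they close (so a half turn about z gives the same grasp; the last joint's range is limited). The gripper opens to 85 mm and grips with 20 to 120 N. Pads are 22 mm wide; open, the fingers measure 114 mm over their backs; the gripper's body (76 mm by 85 mm) begins 54 mm behind the grasp point. The pads swing forward as they close: fully open they stand 13 mm farther back than shut.
Start: joints at [-1.442, 0.207, 1.542, -0, 1.393, -0.15], TCP at [158.781, -552.644, 231.282] pointing down, gripper open.
Joint ranges: [-2.73, 2.73], [-0.86, 2.22], [0.23, 2.46], [-1.11, 4.25], [0.08, 2.63], [-2.82, 2.82]. Speed limits (rad/s): [2.79, 2.79, 3.14, 3.14, 3.14, 3.14].

## Interface

Orientations are given as a unit quaternion [x, y, z, w].
In Python, from plant import * gives the robot as it stands. The module is installed in compiled form; this text tells all that it offers.
- The arm moves only by the shell command python3 -m crank 'ROWS' [FORCE]. ROWS is text: rows parted by semicolons, each of 7 numbers parted by spaces: the shift along the tool's x, y, z normalised to -1 to 1, where 1 is 0.03 m, then the turn, a rotation vector about the tool's x, y, z normalised to -1 to 1, where 1 is 4 degrees, then the opening, from 0 (shut) to 1 (fully open). A call has 1 to 12 rows; each row shifts and turns the commanded pose from where the row before left it, along the tool's axes as they then stand; what a row does not reach is not made up. A row lasts 1/12 s, in which the tool goes at most 41.7 mm and 7.16 degrees, less where a joint would pass 70% of its speed; a pose out of reach is approached as far as the arm can. A call with a number of a shift or a turn outside -1 to 1 is refused whole. A call with a gripper value outside its range is refused whole. The fingers move at their own pace and stop on an object; FORCE is the grip in N (left out, the last holds). Time passes only in rows, so rows that do not move let the fingers close. It gives the time, the measured TCP pose, the force, the opening and the grip force at its end, in the units of the state.
- observe(): the state, without advancing time (a new reading comes with each control period).
- snapshot(name): name is "side" or "top"; returns a dict with "color" (400x640x3 uint8, red, green, blue), "fx", "fy", "cx", "cy" (pixels), "rvec" (rotation vector, rad) and "tvec" (3), from world to camera coordinates, as OpenCV has them. Camera axes: x right, y down, z forward; pixel columns grow to the right and rows downward; lengths in mm; the calibration is good to about 2 mm. A picture is of the moment at which its call begins. There is no depth.
- finish_job(): hands the job in; it is judged then, once.
Trained networks look in a picture, given as the dict that the camera call returned (one of the last four; its "shot" number tells which), for a name from the list of things; names that differ only in an ending like _2 or _b are one class to them, and where a whole thing is asked for, a point or a joint stands for the part that bears it (a point fixed in the world has none). Each returns a list of dicts, best first, with "conf" (0 to 1); they miss things now and then, are a little off and sometimes report something else, mostly with a low value. They report only what shows in the picture. A call takes as long as a camera call. They do not tell look-alikes from the thing itself.
- outline_of(picture, query): "pixels" (400x640 bool, what is visible of it) and "extent" ([left, top, right, bottom] in pixels, round what is visible of it).
- tip_of(picture, query): "centre" ([row, column] in pixels: a listed point, or the origin of a listed thing).
The state is a dict: "t": time; "joint_positions": joint angles; "joint_velocities": joint speeds; "joint_torque": joint torques, N m; "tcp_pos": TCP position; "eef_rot": TCP orientation; "wrist_force": force on the tool from outside, world axes, zero at the start; "torque": the same for the moment, N m; "gripper_width": finger opening in mm; "grasp_force": force on a finger pad.
Only numpy, scipy, OpenCV 4.12 (cv2) and the standard library are available. Lean on these libraries where they do the work, as an engineer would, in place of code of your own. Each camera call takes 0.05 s, during which the arm holds its last target. There are 200 camera calls.

## Task

Set out the red, yellow, green and blue sauce bottles from the crate on the tasting stand, so that each stands upright in the bay right behind the picture card of its own colour. Keep the bottles upright and set them down rather than dropping them. The brown chocolate bottle stays where it is in the crate, and the mixing bowl where it is on the table.

Things in the scene. Friction and masses are not known exactly. Their poses are not given: they have to be found in the camera images.
- sauce_red: red (strawberry) sauce bottle, red cap: loose, 0.22 kg, rigid, closed, 140 mm tall. Body 52 mm diameter up to 80 mm, shoulder to a 22 mm neck at 98 mm, straight cap 28 mm diameter from 104 to 140 mm. Origin: centre of its underside; z up. Starts in the wooden crate (see sauce_brown), in a straight row of five touching bottles, 52.4 mm apart, in any order; its x axis points across the row.
- sauce_yellow: yellow (mango) sauce bottle, yellow cap: loose, 0.22 kg, rigid, closed, 140 mm tall. Body 52 mm diameter up to 80 mm, shoulder to a 22 mm neck at 98 mm, straight cap 28 mm diameter from 104 to 140 mm. Origin: centre of its underside; z up. Starts in the wooden crate (see sauce_brown), in a straight row of five touching bottles, 52.4 mm apart, in any order; its x axis points across the row.
- sauce_green: green (matcha) sauce bottle, green cap: loose, 0.22 kg, rigid, closed, 140 mm tall. Body 52 mm diameter up to 80 mm, shoulder to a 22 mm neck at 98 mm, straight cap 28 mm diameter from 104 to 140 mm. Origin: centre of its underside; z up. Starts in the wooden crate (see sauce_brown), in a straight row of five touching bottles, 52.4 mm apart, in any order; its x axis points across the row.
- sauce_blue: blue (blueberry) sauce bottle, blue cap: loose, 0.22 kg, rigid, closed, 140 mm tall. Body 52 mm diameter up to 80 mm, shoulder to a 22 mm neck at 98 mm, straight cap 28 mm diameter from 104 to 140 mm. Origin: centre of its underside; z up. Starts in the wooden crate (see sauce_brown), in a straight row of five touching bottles, 52.4 mm apart, in any order; its x axis points across the row.
- card_red: white card with red picture, 48 x 62 mm, leaning on the front ledge of the fixed wooden stand (see bowl), one before each of 4 bays, in any order. Origin: under the card's middle, 12 mm above the table; z up, x level out of the stand's front, y along the row of bays. Its bay: centre x = -63 mm, y = 0, floor at z = 0, 68 x 68 mm inside, open above, empty at the start; walls 32 mm high, 6 mm thick.
- card_yellow: white card with yellow picture, 48 x 62 mm, leaning on the front ledge of the fixed wooden stand (see bowl), one before each of 4 bays, in any order. Origin: under the card's middle, 12 mm above the table; z up, x level out of the stand's front, y along the row of bays. Its bay: centre x = -63 mm, y = 0, floor at z = 0, 68 x 68 mm inside, open above, empty at the start; walls 32 mm high, 6 mm thick.
- card_green: white card with green picture, 48 x 62 mm, leaning on the front ledge of the fixed wooden stand (see bowl), one before each of 4 bays, in any order. Origin: under the card's middle, 12 mm above the table; z up, x level out of the stand's front, y along the row of bays. Its bay: centre x = -63 mm, y = 0, floor at z = 0, 68 x 68 mm inside, open above, empty at the start; walls 32 mm high, 6 mm thick.
- card_blue: white card with blue picture, 48 x 62 mm, leaning on the front ledge of the fixed wooden stand (see bowl), one before each of 4 bays, in any order. Origin: under the card's middle, 12 mm above the table; z up, x level out of the stand's front, y along the row of bays. Its bay: centre x = -63 mm, y = 0, floor at z = 0, 68 x 68 mm inside, open above, empty at the start; walls 32 mm high, 6 mm thick.
- sauce_brown: brown (chocolate) sauce bottle, brown cap, same shape and mass as the others, in the same row in the crate; has no card. Origin: centre of its underside; z up. The crate is fixed, 70 x 280 mm outside, long side along the row; floor 10 mm thick, 56 mm wide inside; side slats end 60 mm, end boards 68 mm above the table. It stands left or right of the stand.
- bowl: white mixing bowl, brown inside, loose, 120 mm across the rim, 45 mm high, on the table beyond crate and stand; not used. Origin: centre of its underside. (The stand, not listed: 130 x 302 mm, base board 12 mm thick, bay walls end 44 mm and the leaning cards' top edges 47 mm above the table; bays 74 mm apart.)
Not all that is in view belongs to the job. Of the things that look like the sauce_green, the larger one is meant.

How it is judged (in metres and radians):
At the end, for the whole second after the job is handed in: The four bottles stand in the bays behind the cards of their own colour, each within 12 mm of the bay's centre both ways, underside within 5 mm of its floor, tilted under 0.12 rad, at rest. The brown bottle, upright and at rest, and the bowl are within 30 mm of where they started (x of sauce_red in the frame of card_red between -0.075 and -0.051 m and y of sauce_red in the frame of card_red between -0.012 and 0.012 m and z of sauce_red in the frame of card_red between -0.005 and 0.005 m and angle between each of sauce_red, sauce_yellow, sauce_green, sauce_blue, sauce_brown's own z axis and vertical below 0.12 rad and linear speed of each of sauce_red, sauce_yellow, sauce_green, sauce_blue, sauce_brown below 0.02 m/s and angular speed of each of sauce_red, sauce_yellow, sauce_green, sauce_blue below 0.2 rad/s and x of sauce_yellow in the frame of card_yellow between -0.075 and -0.051 m and y of sauce_yellow in the frame of card_yellow between -0.012 and 0.012 m and z of sauce_yellow in the frame of card_yellow between -0.005 and 0.005 m and x of sauce_green in the frame of card_green between -0.075 and -0.051 m and y of sauce_green in the frame of card_green between -0.012 and 0.012 m and z of sauce_green in the frame of card_green between -0.005 and 0.005 m and x of sauce_blue in the frame of card_blue between -0.075 and -0.051 m and y of sauce_blue in the frame of card_blue between -0.012 and 0.012 m and z of sauce_blue in the frame of card_blue between -0.005 and 0.005 m and distance of each of sauce_brown, bowl from where it was at the start of the episode below 0.03 m); the robot touches nothing.
It fails at once if a bottle is tipped over (more than 0.6 rad from upright) (angle between any of sauce_red, sauce_yellow, sauce_green, sauce_blue, sauce_brown's own z axis and vertical above 0.6 rad).
It fails at once if a bottle is dropped or thrown (moves faster than 0.7 m/s, as after a fall of 25 mm, while the fingers do not hold it) ((linear speed of sauce_red above 0.7 m/s and contact force between sauce_red and the fingers below 0.05 N) or (linear speed of sauce_yellow above 0.7 m/s and contact force between sauce_yellow and the fingers below 0.05 N) or (linear speed of sauce_green above 0.7 m/s and contact force between sauce_green and the fingers below 0.05 N) or (linear speed of sauce_blue above 0.7 m/s and contact force between sauce_blue and the fingers below 0.05 N) or (linear speed of sauce_brown above 0.7 m/s and contact force between sauce_brown and the fingers below 0.05 N)).
It fails at once if the brown bottle is taken or pushed more than 40 mm from its place (distance of sauce_brown from where it was at the start of the episode above 0.04 m).
It fails at once if the bowl is pushed more than 40 mm (distance of bowl from where it was at the start of the episode above 0.04 m).
It also fails if it takes over 134 s, if anything falls off the work surface, if the arm or the gripper's body presses on something with over 40 N, if the wrist force passes 120 N, or if a joint passes its speed limit or range.

## Working session

There is one attempt and no reset: what is moved stays moved. The work goes in short steps, Python scripts to look and compute and a shell command to move; the robot and the scene stay as the last step left them, time stands still between calls to the robot, and variables do not carry over. Pictures are saved under pics/ and viewed, at most 14 in all, crops included, and the job is handed in when it is done.

```bash
mkdir -p pics; python3 - <<'E'
from plant import *
import cv2
s=observe();print({k:s[k] for k in('t','tcp_pos','eef_rot','gripper_width','wrist_force')})
for n in('side','top'):
    p=snapshot(n);cv2.imwrite(f'pics/{n}0.png',p['color'][:,:,::-1]);print(n,p['fx'],p['cx'],p['cy'],p['rvec'],p['tvec'])
    for q in ['sauce_red','sauce_yellow','sauce_green','sauce_blue','sauce_brown','card_red','card_yellow','card_green','card_blue','bowl']:
        print(q,[(round(d['conf'],2),[round(float(x),1) for x in d['centre']]) for d in tip_of(p,q)][:3],[(round(d['conf'],2),list(map(int,d['extent']))) for d in outline_of(p,q)][:3])
E
```

```text
{'t': 0.0, 'tcp_pos': array([ 158.65991412, -551.87076597,  230.12347491]), 'eef_rot': array([ 9.90230293e-01,  1.39436809e-01,  2.75359628e-06, -1.15862901e-03]), 'gripper_width': 85.89228924971273, 'wrist_force': array([ 0.04266281,  0.01807751, -0.24753451])}
side 479.2118724987611 314.67402688583525 197.3463287028795 [ 0.58832757 -2.72292945  1.07302713] [ 523.56660324  201.62237219 1183.01666192]
sauce_red [(0.82, [248.9, 302.5])] [(0.71, [299, 207, 310, 252])]
sauce_yellow [(0.81, [325.0, 282.4])] [(0.7, [271, 283, 292, 324])]
sauce_green [(0.9, [334.1, 326.6]), (0.86, [301.1, 287.1])] [(0.75, [317, 307, 333, 341]), (0.71, [273, 263, 297, 308]), (0.32, [341, 134, 355, 148])]
sauce_blue [(0.58, [285.1, 292.8])] [(0.58, [280, 246, 304, 290])]
sauce_brown [(0.86, [267.9, 296.6])] [(0.72, [265, 283, 295, 323]), (0.58, [287, 227, 309, 268]), (0.37, [341, 133, 355, 145])]
card_red [(0.58, [146.2, 349.3])] [(0.66, [341, 130, 357, 146])]
card_yellow [(0.61, [130.6, 359.4])] []
card_green [(0.61, [159.0, 338.3])] []
card_blue [(0.7, [174.1, 326.4])] [(0.15, [296, 211, 312, 254])]
bowl [
[... 295 characters left out ...]
3]), (0.38, [207.6, 261.3])] [(0.76, [165, 216, 198, 231])]
sauce_green [(0.91, [220.2, 209.9])] [(0.91, [184, 211, 213, 229]), (0.58, [179, 254, 199, 270]), (0.2, [166, 215, 198, 231])]
sauce_blue [(0.73, [215.5, 230.0])] [(0.68, [211, 202, 234, 225])]
sauce_brown [(0.91, [211.1, 246.1])] [(0.92, [229, 202, 253, 221])]
card_red [(0.74, [191.6, 420.4])] [(0.69, [409, 184, 432, 196])]
card_yellow [(0.79, [191.1, 443.9])] [(0.81, [435, 184, 458, 199]), (0.69, [247, 197, 270, 215])]
card_green [(0.48, [186.7, 391.8])] [(0.83, [381, 176, 405, 196])]
card_blue [(0.73, [184.8, 365.4]), (0.69, [217.3, 230.0])] [(0.85, [354, 178, 376, 193])]
bowl [(0.6, [120.5, 339.9])] [(0.74, [320, 98, 361, 138])]
```

View pics/top0.png

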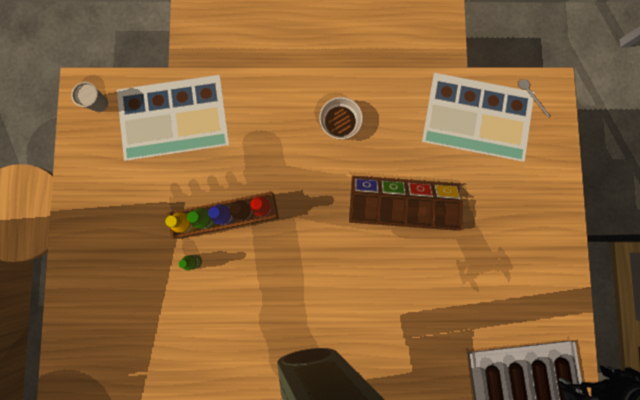

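View pics/side0.png

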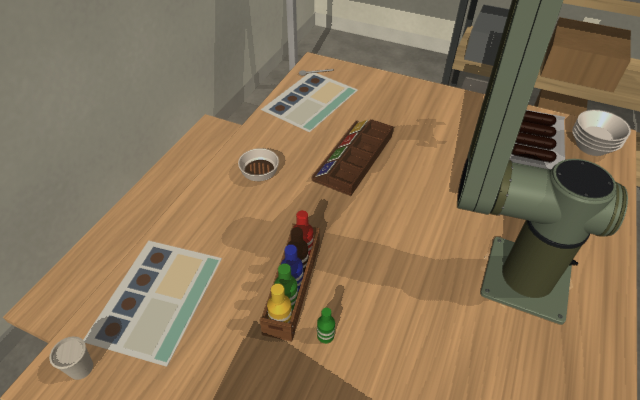

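The top view shows the crate at cols 170–278, rows 193–237, holding yellow, green, blue, brown and red from left to right. The small green decoy is at (190,262). The stand is at cols 350–465, with its cards on the far side in the order blue (366,185), green (393,187), red (420,188), yellow (446,190). The side view shows the same orders, with the bowl at (259,165).

```bash
cat > h.py <<'E'
from plant import *
import cv2, numpy as np
from scipy.optimize import least_squares
def proj(p,P): return cv2.projectPoints(np.float64(P).reshape(-1,3),p['rvec'],p['tvec'],np.array([[p['fx'],0,p['cx']],[0,p['fy'],p['cy']],[0,0,1]]),None)[0][:,0]
def back(p,uv,z):
    R=cv2.Rodrigues(p['rvec'])[0];c=-R.T@p['tvec'];d=R.T@np.array([(uv[0]-p['cx'])/p['fx'],(uv[1]-p['cy'])/p['fy'],1])
    return c+d*(z-c[2])/d[2]
def rows(n,pitch,x,y,a,z):
    s=(np.arange(n)-(n-1)/2)*pitch   # from +y end to -y end
    return np.c_[x+s*np.sin(a),y-s*np.cos(a),np.full(n,z)]
E
python3 - <<'E'
from h import *
T=snapshot('top');S=snapshot('side')
B=['yellow','green','blue','brown','red'];C=['blue','green','red','yellow']
def best(p,q,ref=None):
    r=[np.array(d['centre'])[::-1] for d in tip_of(p,q)]
    if not r:return np.full(2,np.nan)
    return r[0] if ref is None else min(r,key=lambda c:np.linalg.norm(c-ref))
refT=[(177,224),(198,220),(220,216),(241,211),(262,208)];refS=[(280,320),(286,301),(292,285),(297,268),(302,249)]
mT=[best(T,'sauce_'+b,r) for b,r in zip(B,refT)];mS=[best(S,'sauce_'+b,r) for b,r in zip(B,refS)]
cT=[best(T,'card_'+b,r) for b,r in zip(C,[(366,185),(393,187),(420,188),(446,190)])];cS=[best(S,'card_'+b) for b in C]
for n,pitch,z,a,b,g in((5,52.4,10,mT,mS,(450,250)),(4,74,12,cT,cS,(500,-200))):
    f=lambda v:np.nan_to_num(np.r_[proj(T,rows(n,pitch,*v,z))-a,proj(S,rows(n,pitch,*v,z))-b]).ravel()
    r=least_squares(f,[*g,0],loss='soft_l1',x_scale=[10,10,.1])
    print(r.x);print(rows(n,pitch,*r.x,z).round(1).tolist());print(f(r.x).reshape(-1,2).round(1).tolist())
    for m in a: print('top back',back(T,m,z).round(0))
# cap tops (colour) for check
for m in [(172,221),(194,215),(217,211),(260,203)]: print('cap',back(T,m,150).round(0))
E
python3 - <<'E'
import cv2
i=cv2.imread('pics/top0.png');a=cv2.resize(i[180:245,155:285],None,fx=6,fy=6,interpolation=2);cv2.imwrite('pics/c1.png',a)
a=cv2.resize(i[165:240,340:475],None,fx=5.9,fy=5.9,interpolation=2);cv2.imwrite('pics/c2.png',a)
E
```

```text
[5.15652533e+02 2.54950467e+02 2.27374921e-01]
[[492.0, 357.1, 10.0], [503.8, 306.0, 10.0], [515.7, 255.0, 10.0], [527.5, 203.9, 10.0], [539.3, 152.8, 10.0]]
[[-0.1, -1.2], [-1.6, -0.5], [-1.4, 5.3], [2.4, -0.7], [1.6, -0.9], [1.5, 1.4], [-1.0, -0.0], [3.3, -0.1], [-0.3, -1.3], [0.5, 0.9]]
top back [489. 357.  10.]
top back [502. 302.  10.]
top back [530. 251.  10.]
top back [526. 211.  10.]
top back [537. 157.  10.]
[ 5.89711914e+02 -2.41340841e+02 -7.75200518e-02]
[[598.3, -130.7, 12.0], [592.6, -204.5, 12.0], [586.8, -278.2, 12.0], [581.1, -352.0, 12.0]]
[[2.1, -0.1], [-0.8, 2.3], [1.1, -0.0], [0.0, 0.0], [-0.6, 1.3], [-0.7, 0.8], [-0.4, -0.1], [0.2, -0.5]]
top back [ 598. -125.   12.]
top back [ 599. -207.   12.]
top back [ 587. -275.   12.]
top back [nan nan nan]
cap [495. 358. 150.]
cap [510. 306. 150.]
cap [519. 251. 150.]
cap [538. 147. 150.]
```

View pics/c1.png

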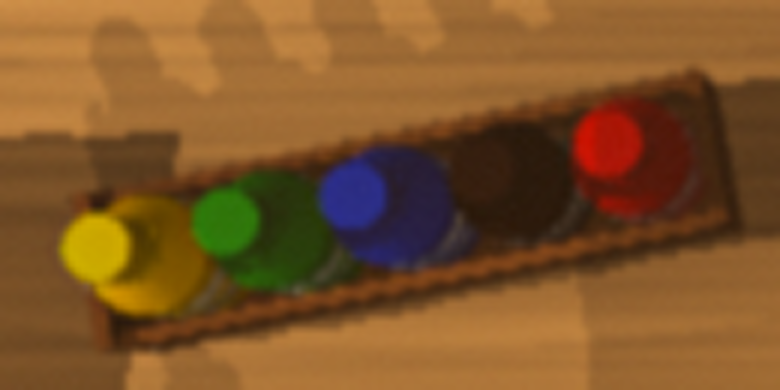

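View pics/c2.png

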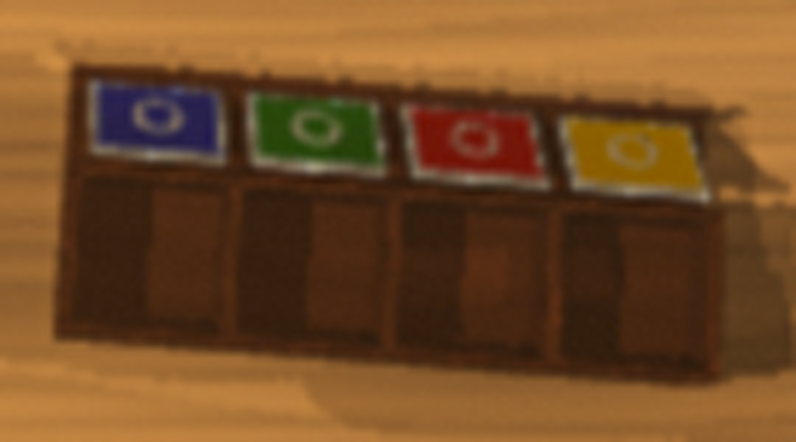

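```bash
python3 - <<'E'
from h import *
T=snapshot('top');S=snapshot('side')
caps=(np.array([(97,247),(227,221),(355,195),(485,165),(609,143)])+.5)/6-.5+[155,180]
f=lambda v:(proj(T,rows(5,52.4,*v,150))-caps).ravel()
r=least_squares(f,[515,255,.23],x_scale=[10,10,.1]);print(r.x,f(r.x).round(1));cr=r.x
# card picture ring centres: triangulate both views by model incl. unknown height/offset? use fit from tips, overlay
v=np.array([589.7,-241.3,-.0775])
def loc(v,pts):
    a=v[2];ex=np.array([np.cos(a),np.sin(a)]);ey=np.array([-np.sin(a),np.cos(a)])
    return np.array([[*(v[:2]+p[0]*ex+p[1]*ey),p[2]] for p in pts])
def draw(p,o,k,name,v,cr):
    x0,y0,x1,y1=o;im=cv2.resize(p['color'][y0:y1,x0:x1,::-1],None,fx=k,fy=k,interpolation=2)
    def poly(P,c): cv2.polylines(im,[np.int32(np.round(((proj(p,P)-[x0,y0]+.5)*k-.5)*8))],True,c,1,cv2.LINE_AA,3)
    for i in range(4):
        y=(1.5-i)*74
        poly(loc(v,[(-97,y-34,44),(-97,y+34,44),(-29,y+34,44),(-29,y-34,44)]),(255,255,255))
    for q in rows(5,52.4,*cr,0):
        t=np.linspace(0,6.28,30)
        poly(np.c_[q[0]+14*np.cos(t),q[1]+14*np.sin(t),0*t+150],(255,255,255))
        poly(np.c_[q[0]+26*np.cos(t),q[1]+26*np.sin(t),0*t+90],(255,255,0))
    return im
a=draw(T,(340,165,475,240),5.9,'',v,cr);b=draw(S,(300,110,410,200),5,'',v,cr);c=draw(S,(255,200,345,345),4,'',v,cr)
cv2.imwrite('pics/o1.png',a)
h=max(b.shape[0],c.shape[0]);pad=lambda i:cv2.copyMakeBorder(i,0,h-i.shape[0],0,0,0)
o=cv2.hconcat([pad(b),pad(c)]);print(o.shape);cv2.imwrite('pics/o2.png',o[:, :800] if o.shape[1]>800 else o)
E
```

```text
[5.16987442e+02 2.58343839e+02 2.01908011e-01] [ 0.2  0.  -0.  -0.1  0.  -0.1 -0.4  0.5  0.2 -0.2]
(580, 910, 3)
```

View pics/o1.png

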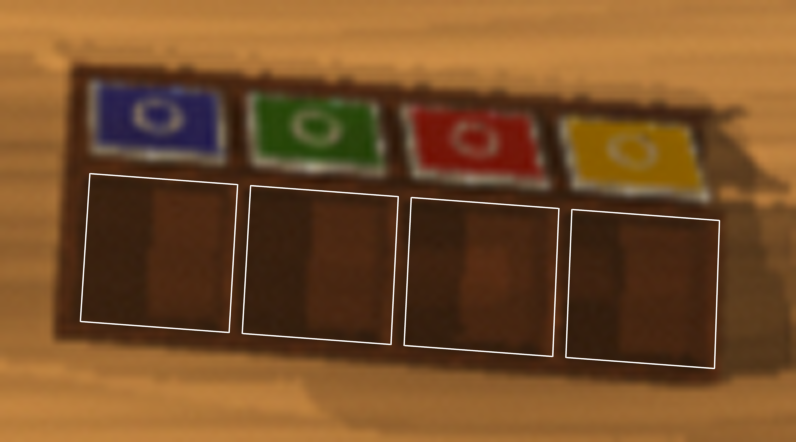

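View pics/o2.png

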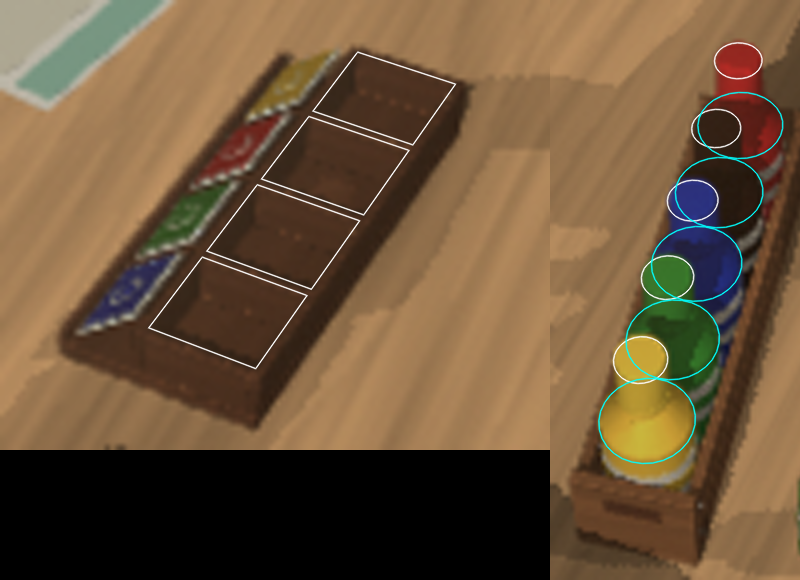

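```bash
python3 - <<'E'
from h import *
T=snapshot('top');S=snapshot('side')
a=(np.array([(158,117),(317,126),(476,138),(633,149)])+.5)/5.9-.5+[340,165]
b=(np.array([(128,284),(183,215),(238,148),(290,91)])+.5)/5-.5+[300,110]
for z in(27,30,33):
    f=lambda v:np.r_[proj(T,rows(4,74,*v,z))-a,proj(S,rows(4,74,*v,z))-b].ravel()
    r=least_squares(f,[589,-241,-.08],x_scale=[10,10,.1]);print(z,r.x,abs(f(r.x)).mean(),f(r.x).reshape(-1,2).mean(0))
    g=lambda v:f(v)[:8];print('  top only',least_squares(g,[589,-241,-.08],x_scale=[10,10,.1]).x)
    g=lambda v:f(v)[8:];print('  side only',least_squares(g,[589,-241,-.08],x_scale=[10,10,.1]).x)
# edge score
G=[]
for p in(T,S):
    im=cv2.GaussianBlur(cv2.cvtColor(p['color'],cv2.COLOR_RGB2GRAY).astype(np.float32),(0,0),.7)
    G.append((p,np.hypot(cv2.Sobel(im,5,1,0),cv2.Sobel(im,5,0,1)).astype(np.float32)))
t=np.linspace(0,1,40)[:,None]
seg=lambda A,B:np.array(A)+t*(np.array(B)-A)
L=[]
for i in range(4):
    y=(1.5-i)*74
    q=[(-97,y-34,44),(-97,y+34,44),(-29,y+34,44),(-29,y-34,44)]
    L+=[seg(q[k],q[(k+1)%4]) for k in range(4)]
L+=[seg((-103,151,44),(-103,-151,44))]*3+[seg((-103,s,44),(-23,s,44)) for s in(151,-151)]
P=np.vstack(L)
def score(v,w):
    c,s=np.cos(v[2]),np.sin(v[2]);X=np.c_[v[0]+c*P[:,0]-s*P[:,1],v[1]+s*P[:,0]+c*P[:,1],P[:,2]]
    r=[]
    for p,g in G:
        uv=proj(p,X).astype(np.float32);r.append(cv2.remap(g,uv[:,:1].copy(),uv[:,1:].copy(),1).mean())
    return np.dot(w,r)
import itertools
for w in((1,0),(0,1),(1,1)):
    R=sorted(((score(v,w),v) for v in itertools.product(np.arange(578,602,1.),np.arange(-252,-228,1.),np.arange(-.1,-.05,.005))),reverse=True)
    print(w,[(round(float(s),1),np.round(v,3).tolist()) for s,v in R[:3]])
E
```

```text
27 [ 5.92741494e+02 -2.41400918e+02 -8.07290346e-02] 0.5666318783560831 [0.15786366 0.39241838]
  top only [ 5.92662949e+02 -2.39861832e+02 -7.13144962e-02]
  side only [ 5.93553894e+02 -2.45502491e+02 -9.40366998e-02]
30 [ 5.92157780e+02 -2.40056035e+02 -8.02999484e-02] 0.4574771164577589 [0.06002624 0.21569838]
  top only [ 5.92274378e+02 -2.39198710e+02 -7.12473885e-02]
  side only [ 5.92359455e+02 -2.42274830e+02 -9.32426133e-02]
33 [ 5.91574857e+02 -2.38713139e+02 -7.98693688e-02] 0.3637238980492121 [-0.03800993  0.03787965]
  top only [ 5.91885817e+02 -2.38535591e+02 -7.11799121e-02]
  side only [ 5.91165070e+02 -2.39047346e+02 -9.24460913e-02]
(1, 0) [(64.8, [582.0, -236.0, -0.08]), (64.8, [582.0, -236.0, -0.075]), (64.6, [582.0, -235.0, -0.075])]
(0, 1) [(64.4, [599.0, -245.0, -0.08]), (64.3, [599.0, -246.0, -0.08]), (64.2, [599.0, -245.0, -0.075])]
(1, 1) [(111.8, [598.0, -245.0, -0.08]), (111.6, [598.0, -245.0, -0.075]), (111.5, [598.0, -244.0, -0.075])]
```

```bash
cat >> h.py <<'E'
def loc(v,pts):
    a=v[2];ex=np.array([np.cos(a),np.sin(a)]);ey=np.array([-np.sin(a),np.cos(a)])
    return np.array([[*(np.array(v[:2])+p[0]*ex+p[1]*ey),p[2]] for p in pts])
def draw(p,o,k,v):
    x0,y0,x1,y1=o;im=cv2.resize(p['color'][y0:y1,x0:x1,::-1],None,fx=k,fy=k,interpolation=2)
    def poly(P,c): cv2.polylines(im,[np.int32(np.round(((proj(p,P)-[x0,y0]+.5)*k-.5)*8))],True,c,1,cv2.LINE_AA,3)
    for i in range(4):
        y=(1.5-i)*74
        poly(loc(v,[(-97,y-34,44),(-97,y+34,44),(-29,y+34,44),(-29,y-34,44)]),(255,255,255))
        poly(loc(v,[(24,y-24,14),(24,y+24,14),(-25,y+24,47),(-25,y-24,47)]),(0,255,0))
    poly(loc(v,[(-103,151,44),(-103,-151,44),(-23,-151,44),(-23,151,44)]),(255,255,0))
    poly(loc(v,[(-103,151,0),(-103,-151,0),(27,-151,0),(27,151,0)]),(255,0,255))
    return im
E
python3 - <<'E'
from h import *
v=(591.5,-238.5,-.078)
a=draw(snapshot('top'),(340,165,475,240),5,v);b=draw(snapshot('side'),(300,110,410,200),5,v)
o=np.zeros((600,800,3),np.uint8);o[:a.shape[0]//2*0+375,:675]=a[:375];cv2.imwrite('pics/v1.png',a);cv2.imwrite('pics/v2.png',b)
E
```

```text
(no output)
```

View pics/v1.png

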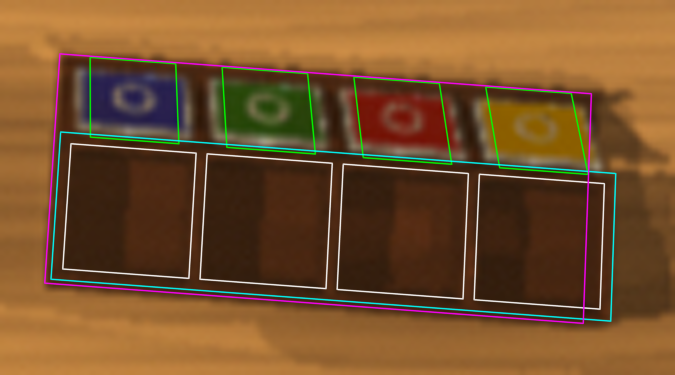

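View pics/v2.png

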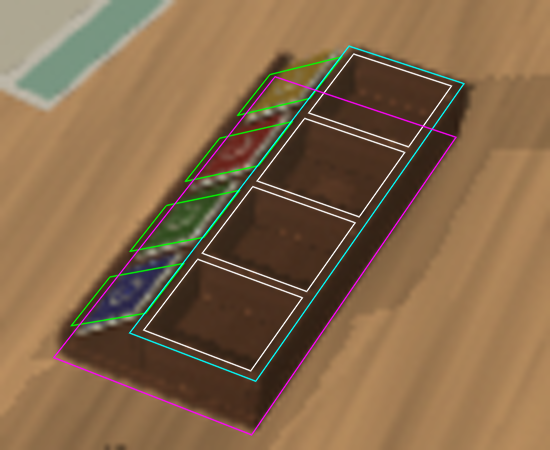

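Both overlays agree to a few mm. Side view: the far rim corner shows at (470,88) against a predicted (463,84), so I'll shift x down slightly and use a stand pose of about (590,-239.5,-0.078). The crate caps match within 0.5 px in both views. Next I turn the tool so the fingers close across the row.

```bash
cat > go.py <<'E'
import sys,numpy as np
from plant import observe
from scipy.spatial.transform import Rotation as R
CR=(517,258.3,.202);ST=(590,-239.5,-.078)
def tgt(n):
    k,c=n.split('_')
    if k=='crate':
        s=(['yellow','green','blue','brown','red'].index(c)-2)*52.4;a=CR[2]
        return CR[0]+s*np.sin(a),CR[1]-s*np.cos(a),a
    y=(1.5-['blue','green','red','yellow'].index(c))*74;a=ST[2]
    return ST[0]-63*np.cos(a)-y*np.sin(a),ST[1]-63*np.sin(a)+y*np.cos(a),a
s=observe();M=R.from_quat(s['eef_rot'])
print('t',round(s['t'],2),'tcp',s['tcp_pos'].round(1),'w',round(s['gripper_width'],1),'gf',round(float(np.max(s['grasp_force'])),1),'wf',s['wrist_force'].round(1))
for i in range(1,len(sys.argv),2):
    x,y,a=tgt(sys.argv[i]);z=float(sys.argv[i+1])
    G=R.from_matrix(np.array([[-np.sin(a),np.cos(a),0],[np.cos(a),np.sin(a),0],[0,0,-1]]).T if 0 else np.c_[[-np.sin(a),np.cos(a),0],[np.cos(a),np.sin(a),0],[0,0,-1]])
    print(sys.argv[i],np.round((x,y,z,a),2),'shift',(M.inv().apply(np.array([x,y,z])-s['tcp_pos'])/30).round(2),'turn',(np.degrees((M.inv()*G).as_rotvec())/4).round(2))
E
python3 -m crank '0 0 0 0 0 -1 1;0 0 0 0 0 -1 1;0 0 0 0 0 -1 1;0 0 0 0 0 -1 1;0 0 0 0 0 -1 1;0 0 0 0 0 -1 1;0 0 0 0 0 -1 1;0 0 0 0 0 -1 1;0 0 0 0 0 -1 1;0 0 0 0 0 -1 1;0 0 0 0 0 -1 1;0 0 0 0 0 -1 1' 40
python3 -m crank '0 0 0 0 0 -1 1;0 0 0 0 0 -1 1;0 0 0 0 0 -1 1;0 0 0 0 0 -1 1;0 0 0 0 0 -1 1;0 0 0 0 0 -1 1;0 0 0 0 0 -1 1;0 0 0 0 0 -1 1;0 0 0 0 0 -1 1;0 0 0 0 0 -0.4 1;0 0 0 0 0 0 1'
python3 go.py crate_red 230 stand_red 230
```

```text
t: 4.4
tcp_pos: [158.8, -552.7, 231.3]
eef_rot: [0.847, 0.532, 0.0, 0.0]
wrist_force: [-0.4, 0.9, -0.3]
gripper_width: 85.3
grasp_force: 0.0
t: 5.32
tcp_pos: [158.8, -552.7, 231.3]
eef_rot: [0.632, 0.775, -0.0, -0.0]
wrist_force: [-0.1, 0.1, 0.5]
gripper_width: 85.5
grasp_force: 0.0
t 5.32 tcp [ 158.8 -552.7  231.3] w 85.5 gf 0.0 wf [-0.1  0.1  0.5]
crate_red [5.3803e+02 1.5563e+02 2.3000e+02 2.0000e-01] shift [20.57 17.15  0.04] turn [-0.    0.    0.02]
stand_red [ 5.2431e+02 -2.7148e+02  2.3000e+02 -8.0000e-02] shift [ 6.72 13.83  0.04] turn [-0.    0.    4.03]
```

```bash

python3 -m crank '.4 .33 0 0 0 0 1;.8 .67 0 0 0 0 1;1 .834 0 0 0 0 1;1 .834 0 0 0 0 1;1 .834 0 0 0 0 1;1 .834 0 0 0 0 1;1 .834 0 0 0 0 1;1 .834 0 0 0 0 1;1 .834 0 0 0 0 1;1 .834 0 0 0 0 1;1 .834 0 0 0 0 1;1 .834 0 0 0 0 1' >/dev/null
python3 -m crank '1 .834 0 0 0 0 1;1 .834 0 0 0 0 1;1 .834 0 0 0 0 1;1 .834 0 0 0 0 1;1 .834 0 0 0 0 1;1 .834 0 0 0 0 1;1 .834 0 0 0 0 1;1 .834 0 0 0 0 1;.8 .67 0 0 0 0 1;.4 .33 0 0 0 0 1;.17 .14 0 0 0 0 1;0 0 0 0 0 0 1'
python3 go.py crate_red 113
```

```text
t: 7.32
tcp_pos: [538.6, 156.6, 231.1]
eef_rot: [0.631, 0.776, -0.0, -0.0]
wrist_force: [0.3, -0.7, -0.0]
gripper_width: 85.1
grasp_force: 0.0
t 7.32 tcp [538.6 156.6 231.1] w 85.1 gf 0.0 wf [ 0.3 -0.7 -0. ]
crate_red [5.3803e+02 1.5563e+02 1.1300e+02 2.0000e-01] shift [-0.03 -0.02  3.94] turn [-0.    0.    0.04]
```

```bash

python3 -m crank '-.03 -.02 .6 0 0 0 1;0 0 1 0 0 0 1;0 0 1 0 0 0 1;0 0 .8 0 0 0 1;0 0 .4 0 0 0 1;0 0 .14 0 0 0 1;0 0 0 0 0 0 1'
python3 -m crank '0 0 0 0 0 0 0;0 0 0 0 0 0 0;0 0 0 0 0 0 0;0 0 0 0 0 0 0;0 0 0 0 0 0 0;0 0 0 0 0 0 0;0 0 0 0 0 0 0;0 0 0 0 0 0 0' 40
python3 go.py crate_red 113
```

```text
t: 7.9
tcp_pos: [537.3, 153.6, 112.5]
eef_rot: [0.632, 0.775, -0.001, -0.001]
wrist_force: [-0.3, 0.4, 0.2]
gripper_width: 85.4
grasp_force: 0.0
t: 8.57
tcp_pos: [538.2, 154.6, 114.2]
eef_rot: [0.632, 0.775, 0.0, 0.0]
wrist_force: [-2.7, -0.9, 7.0]
gripper_width: 26.7
grasp_force: 39.3
t 8.57 tcp [538.2 154.6 114.2] w 26.7 gf 39.3 wf [-2.7 -0.9  7. ]
crate_red [5.3803e+02 1.5563e+02 1.1300e+02 2.0000e-01] shift [0.03 0.   0.04] turn [0.01 0.   0.02]
```

```bash

python3 -m crank '0 0 -.2 0 0 0 0;0 0 -.4 0 0 0 0;0 0 -.8 0 0 0 0;0 0 -1 0 0 0 0;0 0 -1 0 0 0 0;0 0 -1 0 0 0 0;0 0 -.5 0 0 0 0;0 0 -.2 0 0 0 0;0 0 0 0 0 0 0'
python3 go.py stand_red 263
python3 - <<'E'
from h import *
p=snapshot('side');cv2.imwrite('pics/l1.png',p['color'][100:360,180:500,::-1])
E
```

```text
t: 9.32
tcp_pos: [539.0, 154.7, 268.4]
eef_rot: [0.632, 0.775, 0.002, 0.001]
wrist_force: [-0.6, -0.7, -2.3]
gripper_width: 26.7
grasp_force: 40.6
t 9.32 tcp [539.  154.7 268.4] w 26.7 gf 40.6 wf [-0.6 -0.7 -2.3]
stand_red [ 5.2431e+02 -2.7148e+02  2.6300e+02 -8.0000e-02] shift [-13.82  -3.35   0.17] turn [ 0.06 -0.    4.03]
```

View pics/l1.png

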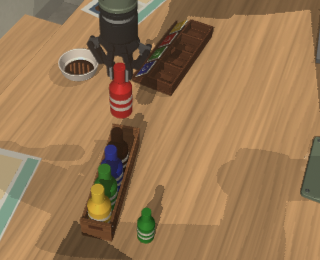

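The red bottle hangs upright in the gripper at crop (120,92). The other four are undisturbed.

```bash

python3 -m crank '-.4 -.1 0 0 0 0 0;-.8 -.2 0 0 0 0 0;-1 -.242 0 0 0 0 0;-1 -.242 0 0 0 0 0;-1 -.242 0 0 0 0 0;-1 -.242 0 0 0 0 0;-1 -.242 0 0 0 0 0;-1 -.242 0 0 0 0 0;-1 -.242 0 0 0 0 0;-1 -.242 0 0 0 0 0;-1 -.242 0 0 0 0 0;-1 -.242 0 0 0 0 0' >/dev/null
python3 -m crank '-1 -.242 0 0 0 0 0;-.8 -.19 0 0 0 0 0;-.5 -.12 0 0 0 0 0;-.32 -.08 0 0 0 0 0;0 0 .5 0 0 1 0;0 0 1 0 0 1 0;0 0 1 0 0 1 0;0 0 .5 0 0 1 0;0 0 0 0 0 0 0;0 0 0 0 0 0 0'
python3 go.py stand_red 116
python3 - <<'E'
from h import *
v=(590,-239.5,-.078)
a=draw(snapshot('top'),(330,110,490,250),4,v)[:,:,:];b=draw(snapshot('side'),(290,70,410,200),4,v)
h=max(a.shape[0],b.shape[0]);pad=lambda i:cv2.copyMakeBorder(i,0,h-i.shape[0],0,0,0)
o=cv2.hconcat([pad(a)[:,160:],pad(b)]);print(o.shape);cv2.imwrite('pics/s1.png',o[:600,:])
E
```

```text
t: 11.2
tcp_pos: [522.0, -270.4, 174.4]
eef_rot: [0.733, 0.681, -0.0, -0.002]
wrist_force: [0.2, -0.8, -1.5]
gripper_width: 26.9
grasp_force: 40.7
t 11.2 tcp [ 522.  -270.4  174.4] w 26.9 gf 40.7 wf [ 0.2 -0.8 -1.5]
stand_red [ 5.2431e+02 -2.7148e+02  1.1600e+02 -8.0000e-02] shift [-0.03  0.09  1.95] turn [-0.05 -0.04  0.06]
(560, 960, 3)
```

```bash
python3 -c "
import cv2;print(cv2.imread('pics/s1.png').shape)"
```

```text
(560, 960, 3)
```

```bash
python3 -c "
import cv2;i=cv2.imread('pics/s1.png');cv2.imwrite('pics/s1b.png',cv2.resize(i,(800,467)))"
```

```text
(no output)
```

View pics/s1b.png

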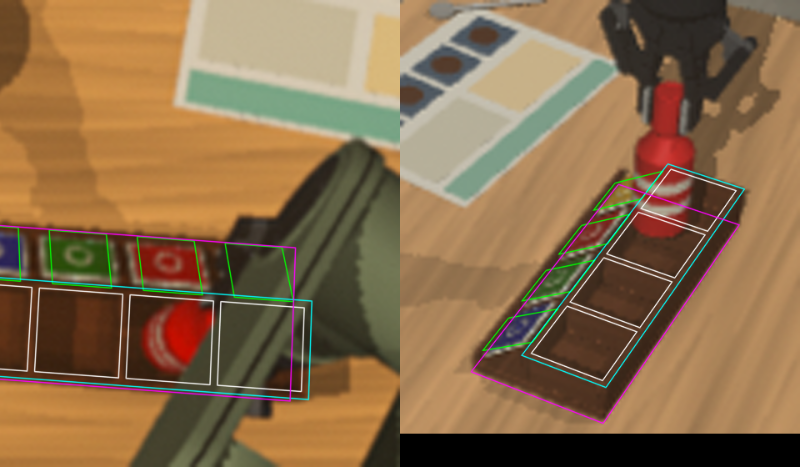

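The red bottle hangs over the third bay at left (175,335) and right (660,190), in line with the overlay. I'll lower it now.

```bash

python3 -m crank '-.03 .09 .3 0 0 .06 0;0 0 .5 0 0 0 0;0 0 .5 0 0 0 0;0 0 .3 0 0 0 0;0 0 .15 0 0 0 0;0 0 .1 0 0 0 0;0 0 0 0 0 0 0;0 0 0 0 0 0 0'; python3 go.py stand_red 116.2
```

```text
t: 11.97
tcp_pos: [526.2, -273.3, 121.3]
eef_rot: [0.735, 0.678, 0.0, 0.001]
wrist_force: [-0.1, -1.0, -2.1]
gripper_width: 26.8
grasp_force: 40.6
t 11.97 tcp [ 526.2 -273.3  121.3] w 26.8 gf 40.6 wf [-0.1 -1.  -2.1]
stand_red [ 5.2431e+02 -2.7148e+02  1.1620e+02 -8.0000e-02] shift [ 0.05 -0.07  0.17] turn [ 0.02  0.01 -0.03]
```

```bash

python3 -m crank '0 0 .06 0 0 0 0;0 0 .06 0 0 0 0;0 0 0 0 0 0 0'; python3 -m crank '0 0 .04 0 0 0 0;0 0 0 0 0 0 0'|grep -E 'tcp|wrist';python3 -m crank '0 0 .03 0 0 0 0;0 0 0 0 0 0 0'|grep -E 'tcp|wrist'
```

```text
t: 12.22
tcp_pos: [525.7, -273.0, 117.1]
eef_rot: [0.735, 0.678, 0.0, 0.0]
wrist_force: [0.1, -0.1, -2.6]
gripper_width: 26.6
grasp_force: 40.6
tcp_pos: [525.9, -273.2, 116.3]
wrist_force: [-1.2, -0.3, -0.7]
tcp_pos: [526.1, -273.4, 116.3]
wrist_force: [-1.6, -0.2, 5.4]
```

```bash

python3 -m crank '0 0 0 0 0 0 1;0 0 0 0 0 0 1;0 0 0 0 0 0 1;0 0 0 0 0 0 1;0 0 -.4 0 0 0 1;0 0 -.8 0 0 0 1;0 0 -1 0 0 0 1;0 0 -1 0 0 0 1;0 0 -.5 0 0 0 1;0 0 0 0 0 -1 1;0 0 0 0 0 -1 1;0 0 0 0 0 -1 1' >/dev/null
python3 -m crank '0 0 0 0 0 -1 1;0 0 0 0 0 0 1'
python3 go.py crate_yellow 227
python3 - <<'E'
from h import *
for n in('top','side'):
    p=snapshot(n);print(n,[(round(d['conf'],2),np.array(d['centre']).round(1)) for d in tip_of(p,'sauce_red')])
    for d in tip_of(p,'sauce_red'): print(back(p,d['centre'][::-1],12).round(1))
E
```

```text
t: 13.72
tcp_pos: [525.9, -273.0, 226.9]
eef_rot: [0.633, 0.774, 0.0, 0.001]
wrist_force: [-0.5, -0.0, 0.3]
gripper_width: 85.7
grasp_force: 0.0
t 13.72 tcp [ 525.9 -273.   226.9] w 85.7 gf 0.0 wf [-0.5 -0.   0.3]
crate_yellow [4.9597e+02 3.6097e+02 2.2700e+02 2.0000e-01] shift [ 2.091e+01  3.220e+00 -2.000e-02] turn [ 0.01  0.01 -0.03]
top [(0.76, array([211.9, 417.8]))]
[ 524.9 -272.1   12. ]
side [(0.87, array([149.3, 365.7]))]
[ 526.1 -277.5   12. ]
```

```bash

python3 -m crank '.4 .06 0 0 0 0 1;.8 .12 0 0 0 0 1;1 .154 0 0 0 0 1;1 .154 0 0 0 0 1;1 .154 0 0 0 0 1;1 .154 0 0 0 0 1;1 .154 0 0 0 0 1;1 .154 0 0 0 0 1;1 .154 0 0 0 0 1;1 .154 0 0 0 0 1;1 .154 0 0 0 0 1;1 .154 0 0 0 0 1' >/dev/null
python3 -m crank '1 .154 0 0 0 0 1;1 .154 0 0 0 0 1;1 .154 0 0 0 0 1;1 .154 0 0 0 0 1;1 .154 0 0 0 0 1;1 .154 0 0 0 0 1;1 .154 0 0 0 0 1;1 .154 0 0 0 0 1;.8 .12 0 0 0 0 1;.5 .08 0 0 0 0 1;.41 .06 0 0 0 0 1;0 0 0 0 0 0 1'
python3 go.py crate_yellow 113
```

```text
t: 16.02
tcp_pos: [495.5, 362.9, 225.7]
eef_rot: [0.633, 0.775, 0.0, -0.0]
wrist_force: [-0.2, -0.0, -0.1]
gripper_width: 85.1
grasp_force: 0.0
t 16.02 tcp [495.5 362.9 225.7] w 85.1 gf 0.0 wf [-0.2 -0.  -0.1]
crate_yellow [4.9597e+02 3.6097e+02 1.1300e+02 2.0000e-01] shift [-0.07  0.    3.76] turn [-0.   -0.01 -0.01]
```

```bash

python3 -m crank '-.05 0 .6 0 0 0 1;0 0 1 0 0 0 1;0 0 1 0 0 0 1;0 0 .7 0 0 0 1;0 0 .35 0 0 0 1;0 0 .1 0 0 0 1;0 0 0 0 0 0 1'|grep tcp
python3 -m crank '0 0 0 0 0 0 0;0 0 0 0 0 0 0;0 0 0 0 0 0 0;0 0 0 0 0 0 0;0 0 0 0 0 0 0;0 0 0 0 0 0 0;0 0 0 0 0 0 0;0 0 0 0 0 0 0'
python3 -m crank '0 0 -.2 0 0 0 0;0 0 -.4 0 0 0 0;0 0 -.8 0 0 0 0;0 0 -1 0 0 0 0;0 0 -1 0 0 0 0;0 0 -1 0 0 0 0;0 0 -.5 0 0 0 0;0 0 -.3 0 0 0 0;0 0 0 0 0 0 0'
python3 go.py stand_yellow 268
```

```text
tcp_pos: [496.6, 358.7, 113.0]
t: 17.27
tcp_pos: [496.7, 359.9, 114.5]
eef_rot: [0.633, 0.774, 0.0, 0.0]
wrist_force: [-2.4, -1.1, 5.4]
gripper_width: 27.0
grasp_force: 39.4
t: 18.02
tcp_pos: [497.6, 360.1, 272.4]
eef_rot: [0.633, 0.774, 0.002, 0.001]
wrist_force: [0.8, 0.0, -2.3]
gripper_width: 26.9
grasp_force: 40.7
t 18.02 tcp [497.6 360.1 272.4] w 26.9 gf 40.7 wf [ 0.8  0.  -2.3]
stand_yellow [ 5.1854e+02 -3.4525e+02  2.6800e+02 -8.0000e-02] shift [-23.19  -3.96   0.1 ] turn [ 0.07 -0.03  3.97]
```

```bash

python3 -m crank '-.4 -.07 0 0 0 0 0;-.8 -.14 0 0 0 0 0;-1 -.171 0 0 0 0 0;-1 -.171 0 0 0 0 0;-1 -.171 0 0 0 0 0;-1 -.171 0 0 0 0 0;-1 -.171 0 0 0 0 0;-1 -.171 0 0 0 0 0;-1 -.171 0 0 0 0 0;-1 -.171 0 0 0 0 0;-1 -.171 0 0 0 0 0;-1 -.171 0 0 0 0 0' >/dev/null
python3 -m crank '-1 -.171 0 0 0 0 0;-1 -.171 0 0 0 0 0;-1 -.171 0 0 0 0 0;-1 -.171 0 0 0 0 0;-1 -.171 0 0 0 0 0;-1 -.171 0 0 0 0 0;-1 -.171 0 0 0 0 0;-1 -.171 0 0 0 0 0;-1 -.171 0 0 0 0 0;-1 -.171 0 0 0 0 0;-.8 -.14 0 0 0 0 0;-.6 -.1 0 0 0 0 0' >/dev/null
python3 -m crank '-.4 -.06 0 0 0 0 0;-.19 -.03 0 0 0 0 0;0 0 0 0 0 1 0;0 0 0 0 0 1 0;0 0 0 0 0 1 0;0 0 0 0 0 1 0;0 0 0 0 0 0 0;0 0 0 0 0 0 0'
python3 go.py stand_yellow 116.2
```

```text
t: 20.68
tcp_pos: [517.1, -344.8, 268.5]
eef_rot: [0.734, 0.679, -0.0, -0.001]
wrist_force: [-0.3, -0.2, -3.1]
gripper_width: 26.7
grasp_force: 40.6
t 20.68 tcp [ 517.1 -344.8  268.5] w 26.7 gf 40.6 wf [-0.3 -0.2 -3.1]
stand_yellow [ 5.1854e+02 -3.4525e+02  1.1620e+02 -8.0000e-02] shift [-0.02  0.06  5.08] turn [-0.02 -0.02  0.  ]
```

```bash

python3 -m crank '-.02 .04 .4 0 0 0 0;0 0 .8 0 0 0 0;0 0 1 0 0 0 0;0 0 1 0 0 0 0;0 0 .8 0 0 0 0;0 0 .5 0 0 0 0;0 0 .25 0 0 0 0;0 0 .1 0 0 0 0;0 0 0 0 0 0 0;0 0 0 0 0 0 0'
python3 -m crank '0 0 .06 0 0 0 0;0 0 .04 0 0 0 0;0 0 0 0 0 0 0'|grep -E 'tcp|wrist'; python3 -m crank '0 0 .04 0 0 0 0;0 0 0 0 0 0 0'|grep -E 'tcp|wrist'
```

```text
t: 21.52
tcp_pos: [519.4, -347.2, 125.1]
eef_rot: [0.735, 0.678, 0.0, 0.001]
wrist_force: [0.8, 0.4, -2.1]
gripper_width: 26.7
grasp_force: 40.6
tcp_pos: [519.0, -346.9, 121.7]
wrist_force: [0.5, -0.6, -2.8]
tcp_pos: [518.6, -346.6, 119.8]
wrist_force: [0.1, 0.1, -2.4]
```

```bash

python3 -m crank '0 0 .06 0 0 0 0;0 0 .04 0 0 0 0;0 0 0 0 0 0 0'|grep -E 'tcp|wrist'; python3 -m crank '0 0 .03 0 0 0 0;0 0 0 0 0 0 0'|grep -E 'tcp|wrist'
```

```text
tcp_pos: [518.7, -346.7, 116.7]
wrist_force: [1.2, 0.8, -1.9]
tcp_pos: [518.8, -346.9, 116.6]
wrist_force: [-1.1, 0.5, 2.6]
```

Contact with the floor. I'll release, rise and turn back.

```bash

python3 -m crank '0 0 0 0 0 0 1;0 0 0 0 0 0 1;0 0 0 0 0 0 1;0 0 0 0 0 0 1;0 0 -.4 0 0 0 1;0 0 -.8 0 0 0 1;0 0 -1 0 0 0 1;0 0 -1 0 0 0 1;0 0 -.5 0 0 0 1;0 0 0 0 0 -1 1;0 0 0 0 0 -1 1;0 0 0 0 0 -1 1' >/dev/null
python3 -m crank '0 0 0 0 0 -1 1;0 0 0 0 0 0 1'|grep tcp
python3 go.py crate_green 227
python3 - <<'E'
from h import *
p=snapshot('side')
for q in('red','yellow','green','blue','brown'):
    for d in tip_of(p,'sauce_'+q): print(q,round(d['conf'],2),back(p,d['centre'][::-1],12).round(0))
E
```

```text
tcp_pos: [518.8, -346.7, 227.9]
t 23.52 tcp [ 518.8 -346.7  227.9] w 85.5 gf 0.0 wf [-0.1 -0.5  0.4]
crate_green [5.0649e+02 3.0963e+02 2.2700e+02 2.0000e-01] shift [2.152e+01 3.940e+00 1.000e-02] turn [ 0.01  0.01 -0.03]
red 0.66 [ 525. -271.   12.]
yellow 0.55 [ 513. -348.   12.]
green 0.78 [392. 344.  12.]
green 0.65 [509. 312.  12.]
blue 0.73 [517. 260.  12.]
brown 0.97 [527. 208.  12.]
```

```bash

python3 -m crank '.4 .07 0 0 0 0 1;.8 .15 0 0 0 0 1;1 .183 0 0 0 0 1;1 .183 0 0 0 0 1;1 .183 0 0 0 0 1;1 .183 0 0 0 0 1;1 .183 0 0 0 0 1;1 .183 0 0 0 0 1;1 .183 0 0 0 0 1;1 .183 0 0 0 0 1;1 .183 0 0 0 0 1;1 .183 0 0 0 0 1' >/dev/null
python3 -m crank '1 .183 0 0 0 0 1;1 .183 0 0 0 0 1;1 .183 0 0 0 0 1;1 .183 0 0 0 0 1;1 .183 0 0 0 0 1;1 .183 0 0 0 0 1;1 .183 0 0 0 0 1;1 .183 0 0 0 0 1;1 .183 0 0 0 0 1;.7 .13 0 0 0 0 1;.4 .07 0 0 0 0 1;.22 .04 0 0 0 0 1' >/dev/null
python3 -m crank '0 0 0 0 0 0 1;0 0 0 0 0 0 1' >/dev/null
python3 go.py crate_green 113
```

```text
t 25.98 tcp [506.7 309.  226.7] w 84.9 gf 0.0 wf [ 0.3 -0.1 -0.1]
crate_green [5.0649e+02 3.0963e+02 1.1300e+02 2.0000e-01] shift [ 0.03 -0.    3.79] turn [-0.01  0.01 -0.05]
```

```bash

python3 -m crank '.03 0 .6 0 0 0 1;0 0 1 0 0 0 1;0 0 1 0 0 0 1;0 0 .7 0 0 0 1;0 0 .35 0 0 0 1;0 0 .13 0 0 0 1;0 0 0 0 0 0 1'|grep tcp
python3 -m crank '0 0 0 0 0 0 0;0 0 0 0 0 0 0;0 0 0 0 0 0 0;0 0 0 0 0 0 0;0 0 0 0 0 0 0;0 0 0 0 0 0 0;0 0 0 0 0 0 0;0 0 0 0 0 0 0'
python3 -m crank '0 0 -.2 0 0 0 0;0 0 -.4 0 0 0 0;0 0 -.8 0 0 0 0;0 0 -1 0 0 0 0;0 0 -1 0 0 0 0;0 0 -1 0 0 0 0;0 0 -.5 0 0 0 0;0 0 -.3 0 0 0 0;0 0 0 0 0 0 0'
python3 go.py stand_green 268
```

```text
tcp_pos: [506.7, 309.5, 112.9]
t: 27.23
tcp_pos: [506.9, 310.8, 114.5]
eef_rot: [0.633, 0.774, 0.0, 0.0]
wrist_force: [-2.5, -0.1, 5.8]
gripper_width: 26.8
grasp_force: 39.4
t: 27.98
tcp_pos: [507.9, 311.0, 272.4]
eef_rot: [0.633, 0.774, 0.002, 0.001]
wrist_force: [0.1, 0.1, -2.7]
gripper_width: 26.9
grasp_force: 40.6
t 27.98 tcp [507.9 311.  272.4] w 26.9 gf 40.6 wf [ 0.1  0.1 -2.7]
stand_green [ 5.3007e+02 -1.9770e+02  2.6800e+02 -8.0000e-02] shift [-16.77  -2.62   0.12] turn [ 0.07 -0.02  3.97]
```

```bash

python3 -m crank '-.4 -.06 0 0 0 0 0;-.8 -.12 0 0 0 0 0;-1 -.156 0 0 0 0 0;-1 -.156 0 0 0 0 0;-1 -.156 0 0 0 0 0;-1 -.156 0 0 0 0 0;-1 -.156 0 0 0 0 0;-1 -.156 0 0 0 0 0;-1 -.156 0 0 0 0 0;-1 -.156 0 0 0 0 0;-1 -.156 0 0 0 0 0;-1 -.156 0 0 0 0 0' >/dev/null
python3 -m crank '-1 -.156 0 0 0 0 0;-1 -.156 0 0 0 0 0;-1 -.156 0 0 0 0 0;-1 -.156 0 0 0 0 0;-.8 -.12 0 0 0 0 0;-.5 -.08 0 0 0 0 0;-.27 -.05 0 0 0 0 0;0 0 0 0 0 1 0;0 0 0 0 0 1 0;0 0 0 0 0 1 0;0 0 0 0 0 1 0;0 0 0 0 0 0 0' >/dev/null
python3 -m crank '0 0 0 0 0 0 0'|grep wrist
python3 go.py stand_green 116.2
```

```text
wrist_force: [-0.0, -1.0, -3.1]
t 30.07 tcp [ 528.7 -197.2  268.4] w 27.0 gf 40.5 wf [-0.  -1.  -3.1]
stand_green [ 5.3007e+02 -1.9770e+02  1.1620e+02 -8.0000e-02] shift [-0.02  0.06  5.07] turn [-0.03 -0.02  0.  ]
```

```bash

python3 -m crank '-.02 .02 .4 0 0 0 0;0 0 .8 0 0 0 0;0 0 1 0 0 0 0;0 0 1 0 0 0 0;0 0 .8 0 0 0 0;0 0 .5 0 0 0 0;0 0 .25 0 0 0 0;0 0 .1 0 0 0 0;0 0 0 0 0 0 0;0 0 0 0 0 0 0'|grep -E 'tcp|wrist'
python3 -m crank '0 0 .06 0 0 0 0;0 0 .06 0 0 0 0;0 0 0 0 0 0 0'|grep -E 'tcp|wrist'; python3 -m crank '0 0 .06 0 0 0 0;0 0 .03 0 0 0 0;0 0 0 0 0 0 0'|grep -E 'tcp|wrist'
```

```text
tcp_pos: [530.6, -199.2, 124.9]
wrist_force: [0.8, -0.5, -2.0]
tcp_pos: [530.1, -199.0, 120.9]
wrist_force: [-0.9, 0.7, -2.4]
tcp_pos: [529.6, -198.7, 117.4]
wrist_force: [-0.3, 0.5, -3.0]
```

```bash

python3 -m crank '0 0 .04 0 0 0 0;0 0 .02 0 0 0 0;0 0 0 0 0 0 0'|grep -E 'tcp|wrist'; python3 -m crank '0 0 0 0 0 0 0'|grep -E 'tcp|wrist'
```

```text
tcp_pos: [530.0, -199.1, 116.6]
wrist_force: [-2.6, 1.1, 2.6]
tcp_pos: [530.0, -199.0, 116.5]
wrist_force: [-1.3, 0.6, 2.9]
```

```bash

python3 -m crank '0 0 0 0 0 0 1;0 0 0 0 0 0 1;0 0 0 0 0 0 1;0 0 0 0 0 0 1;0 0 -.4 0 0 0 1;0 0 -.8 0 0 0 1;0 0 -1 0 0 0 1;0 0 -1 0 0 0 1;0 0 -.5 0 0 0 1;0 0 0 0 0 -1 1;0 0 0 0 0 -1 1;0 0 0 0 0 -1 1' >/dev/null
python3 -m crank '0 0 0 0 0 -1 1;0 0 0 0 0 0 1'|grep tcp
python3 go.py crate_blue 227
python3 - <<'E'
from h import *
p=snapshot('side')
for q in('red','yellow','green','blue','brown'):
    for d in tip_of(p,'sauce_'+q): print(q,round(d['conf'],2),back(p,d['centre'][::-1],12).round(0))
E
```

```text
tcp_pos: [530.0, -198.9, 227.9]
t 32.9 tcp [ 530.  -198.9  227.9] w 85.5 gf 0.0 wf [-0.3 -0.3 -0.4]
crate_blue [5.170e+02 2.583e+02 2.270e+02 2.000e-01] shift [15.02  2.6   0.02] turn [ 0.01  0.01 -0.03]
red 0.66 [ 534. -281.   12.]
red 0.29 [514. 265.  12.]
yellow 0.92 [ 513. -355.   12.]
yellow 0.52 [ 528. -275.   12.]
green 0.81 [398. 345.  12.]
green 0.71 [ 537. -210.   12.]
blue 0.92 [517. 265.  12.]
brown 0.78 [527. 204.  12.]
brown 0.51 [ 531. -205.   12.]
```

```bash

python3 -m crank '.4 .07 0 0 0 0 1;.8 .14 0 0 0 0 1;1 .173 0 0 0 0 1;1 .173 0 0 0 0 1;1 .173 0 0 0 0 1;1 .173 0 0 0 0 1;1 .173 0 0 0 0 1;1 .173 0 0 0 0 1;1 .173 0 0 0 0 1;1 .173 0 0 0 0 1;1 .173 0 0 0 0 1;1 .173 0 0 0 0 1' >/dev/null
python3 -m crank '1 .173 0 0 0 0 1;1 .173 0 0 0 0 1;.8 .14 0 0 0 0 1;.6 .1 0 0 0 0 1;.42 .07 0 0 0 0 1;0 0 0 0 0 0 1;0 0 0 0 0 0 1' >/dev/null
python3 go.py crate_blue 113
```

```text
t 34.78 tcp [516.7 258.6 226.7] w 85.8 gf 0.0 wf [-0.3 -0.6  0.7]
crate_blue [5.170e+02 2.583e+02 1.130e+02 2.000e-01] shift [-0.01  0.01  3.79] turn [-0.01  0.01 -0.03]
```

```bash

python3 -m crank '0 0 .6 0 0 0 1;0 0 1 0 0 0 1;0 0 1 0 0 0 1;0 0 .7 0 0 0 1;0 0 .35 0 0 0 1;0 0 .13 0 0 0 1;0 0 0 0 0 0 1'|grep tcp
python3 -m crank '0 0 0 0 0 0 0;0 0 0 0 0 0 0;0 0 0 0 0 0 0;0 0 0 0 0 0 0;0 0 0 0 0 0 0;0 0 0 0 0 0 0;0 0 0 0 0 0 0;0 0 0 0 0 0 0'
python3 -m crank '0 0 -.2 0 0 0 0;0 0 -.4 0 0 0 0;0 0 -.8 0 0 0 0;0 0 -1 0 0 0 0;0 0 -1 0 0 0 0;0 0 -1 0 0 0 0;0 0 -.5 0 0 0 0;0 0 -.3 0 0 0 0;0 0 0 0 0 0 0' |grep -E 'wrist|grasp'
python3 go.py stand_blue 268
```

```text
tcp_pos: [517.0, 257.3, 112.9]
t: 36.03
tcp_pos: [517.3, 258.5, 114.5]
eef_rot: [0.633, 0.774, 0.0, 0.0]
wrist_force: [-2.1, -0.5, 5.6]
gripper_width: 27.2
grasp_force: 39.3
wrist_force: [0.6, 0.2, -1.6]
grasp_force: 40.7
t 36.78 tcp [518.3 258.7 272.3] w 26.5 gf 40.7 wf [ 0.6  0.2 -1.6]
stand_blue [ 5.3584e+02 -1.2393e+02  2.6800e+02 -8.0000e-02] shift [-12.62  -1.95   0.13] turn [ 0.07 -0.02  3.97]
```

```bash

python3 -m crank '-.4 -.06 0 0 0 0 0;-.8 -.12 0 0 0 0 0;-1 -.155 0 0 0 0 0;-1 -.155 0 0 0 0 0;-1 -.155 0 0 0 0 0;-1 -.155 0 0 0 0 0;-1 -.155 0 0 0 0 0;-1 -.155 0 0 0 0 0;-1 -.155 0 0 0 0 0;-1 -.155 0 0 0 0 0;-1 -.155 0 0 0 0 0;-1 -.155 0 0 0 0 0' >/dev/null
python3 -m crank '-.8 -.12 0 0 0 0 0;-.4 -.06 0 0 0 0 0;-.22 -.04 0 0 0 0 0;0 0 0 0 0 1 0;0 0 0 0 0 1 0;0 0 0 0 0 1 0;0 0 0 0 0 1 0;0 0 0 0 0 0 0;0 0 0 0 0 0 0'|grep wrist
python3 go.py stand_blue 116.2
```

```text
wrist_force: [0.3, -0.9, -2.6]
t 38.53 tcp [ 533.9 -123.4  268.4] w 27.0 gf 40.6 wf [ 0.3 -0.9 -2.6]
stand_blue [ 5.3584e+02 -1.2393e+02  1.1620e+02 -8.0000e-02] shift [-0.02  0.07  5.07] turn [-0.03 -0.01  0.01]
```

```bash

python3 -m crank '-.02 .03 .4 0 0 0 0;0 0 .8 0 0 0 0;0 0 1 0 0 0 0;0 0 1 0 0 0 0;0 0 .8 0 0 0 0;0 0 .5 0 0 0 0;0 0 .25 0 0 0 0;0 0 .1 0 0 0 0;0 0 0 0 0 0 0;0 0 0 0 0 0 0'|grep -E 'tcp|wrist'
python3 -m crank '0 0 .06 0 0 0 0;0 0 .06 0 0 0 0;0 0 0 0 0 0 0'|grep -E 'tcp|wrist'; python3 -m crank '0 0 .06 0 0 0 0;0 0 .03 0 0 0 0;0 0 0 0 0 0 0'|grep -E 'tcp|wrist'
python3 -m crank '0 0 .04 0 0 0 0;0 0 .02 0 0 0 0;0 0 0 0 0 0 0'|grep -E 'tcp|wrist'; python3 -m crank '0 0 0 0 0 0 0'|grep -E 'tcp|wrist'
```

```text
tcp_pos: [536.3, -125.4, 124.9]
wrist_force: [0.5, -1.0, -2.5]
tcp_pos: [535.8, -125.2, 120.9]
wrist_force: [-1.6, 0.1, -3.2]
tcp_pos: [535.2, -125.0, 117.4]
wrist_force: [0.2, 0.8, -3.4]
tcp_pos: [535.7, -125.3, 116.5]
wrist_force: [-1.5, -0.1, 2.5]
tcp_pos: [535.7, -125.2, 116.5]
wrist_force: [-1.1, -0.2, 3.0]
```

```bash

python3 -m crank '0 0 0 0 0 0 1;0 0 0 0 0 0 1;0 0 0 0 0 0 1;0 0 0 0 0 0 1;0 0 -.4 0 0 0 1;0 0 -.8 0 0 0 1;0 0 -1 0 0 0 1;0 0 -1 0 0 0 1;0 0 -1 0 0 0 1;.5 -.3 0 0 0 0 1;1 -.6 0 0 0 0 1;1 -.6 0 0 0 0 1' >/dev/null
python3 -m crank '1 -.6 0 0 0 0 1;1 -.6 0 0 0 0 1;1 -.3 0 0 0 0 1;.5 0 0 0 0 0 1;0 0 0 0 0 0 1'|grep -E 'tcp|wrist|width'
python3 - <<'E'
from h import *
v=(590,-239.5,-.078)
a=draw(snapshot('top'),(340,165,475,240),5,v);s=snapshot('side');b=draw(s,(290,80,410,200),4,v);c=s['color'][200:350,250:350,::-1]
cv2.imwrite('pics/f1.png',a)
o=np.zeros((600,780,3),np.uint8);o[:480,:480]=b;o[:450,480:]=cv2.resize(c,(300,450));cv2.imwrite('pics/f2.png',o)
E
```

```text
tcp_pos: [459.7, 64.3, 242.9]
wrist_force: [-0.1, -0.2, -0.1]
gripper_width: 85.4
```

View pics/f1.png

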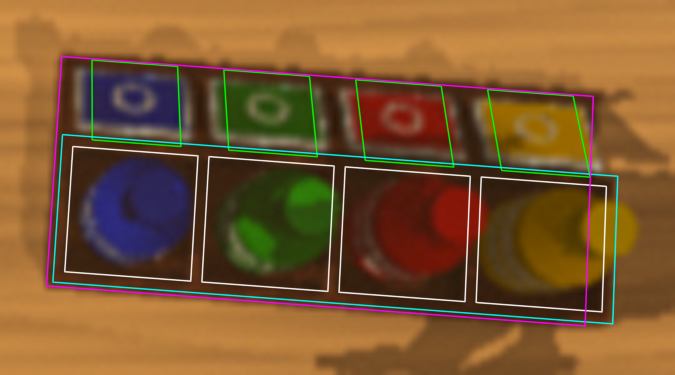

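View pics/f2.png

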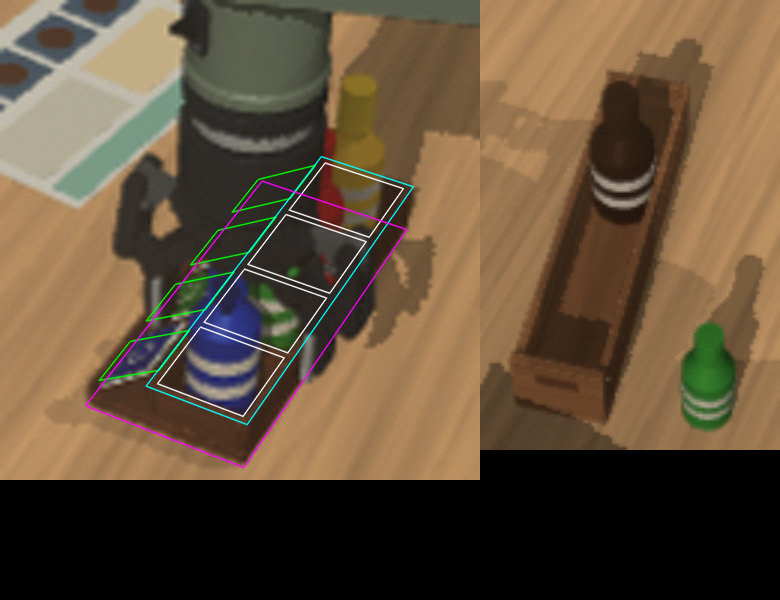

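All four bottles stand upright in their bays: blue at (135,210), green (285,220), red (420,225) and yellow (555,235) in the top crop, each behind its own card. The brown bottle stands in the crate as before, and the gripper is clear.

```bash
python3 -c "
from plant import *
print(finish_job())"
```

```text
the job is handed in; nothing more can be done
None
```

I set the red, yellow, green and blue bottles upright in the bays behind their own cards, left the brown bottle and the bowl where they were, and handed in the job; it returned no verdict.

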